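# Stopper the culture flask, then draw and hold a headspace sample

## Robot

A 6-joint arm with a two-finger parallel gripper is mounted at the origin on the work surface. World frame = base frame: x ahead of the robot, y to its left, z up, the work surface at z = 0. Lengths are in m, angles in rad, forces in N, time in s.
With the tool pointing down it reaches from about 0.375 to 0.9 m from the base axis. Payload 3.1 kg.
Tool frame: the origin (TCP) lies on the centre line of the jaws, within the pads' length; the fingertips stand ahead of it and the grasp point (between the pads) lies 3 mm ahead of it (robot.tip_reach is the z of the fingertips in the tool frame, in m); z points along the fingers, y is the line along which they close (so a half turn about z gives the same grasp; the last joint's range is limited). The gripper opens to 87 mm and grips with 3 to 60 N. Pads are 19 mm wide; open, the fingers measure 117 mm over their backs; the gripper's body (75 mm by 190 mm) begins 51 mm behind the grasp point.
Start: joints at [-1.45, 0.527, 1.433, -0, 1.181, -0.178], TCP at [0.184, -0.597, 0.245] pointing down, gripper open.
Joint ranges: [-3.08, 3.08], [-0.75, 2.2], [0.22, 2.44], [-1.43, 4.57], [0, 2.65], [-2.85, 2.85]. Speed limits (rad/s): [2.79, 2.79, 3.14, 3.14, 3.14, 3.14].

## Interface

Orientations are given as a unit quaternion [x, y, z, w].
In Python, from rig import sensors, eyes, ticket, robot gives the robot as it stands.
- The arm moves only by the tool drive_tool, never from a script. Its argument "deltas" is a list that holds one entry, the list of rows, each a list of 6 numbers: the shift along the tool's x, y, z in mm, then the turn, a rotation vector about the tool's x, y, z in rad. A call has 1 to 8 rows; each row shifts and turns the commanded pose from where the row before left it, along the tool's axes as they then stand; what a row does not reach is not made up. A row lasts 1/12 s, in which the tool goes at most 41.7 mm and 7.16 degrees, less where a joint would pass 70% of its speed; a pose out of reach is approached as far as the arm can. A call is refused whole if a number of a shift passes 41.7 or a number of a turn 0.125, either way. A call with a gripper value outside its range is refused whole. "gripper" is the opening in per cent of the stroke, from 0 (shut) to 100 (fully open), set as the call begins (left out, the last holds). The fingers move at their own pace and stop on an object; "squeeze" is the grip in N (left out, the last holds). Time passes only in rows, so rows that do not move let the fingers close. It gives the time, the measured TCP pose, the force, the opening and the grip force at its end, in the units of the state.
- sensors.get_obs(): the state, without advancing time (a new reading comes with each control period).
- eyes.camera(name): name is "side" or "top"; returns a dict with "img" (400x640x3 uint8, red, green, blue), "fov_y" (degrees; the focal length in pixels is half the picture's height over the tangent of half this angle, whatever the lens; pixels are square), "cx", "cy" (the principal point, pixels), "xyz" and "attitude" of the camera in the world. Camera axes: x right, y up, looking along -z (the intrinsics and any distortion apply to the point x, -y, -z); pixel columns grow to the right and rows downward; lengths in m; the calibration is good to about 2 mm. A picture is of the moment at which its call begins. There is no depth.
- ticket.hand_in(): hands the job in; it is judged then, once.
The state is a dict: "time": time; "q": joint angles; "joint_velocities": joint speeds; "joint_torque": joint torques, N m; "position": TCP position; "tool_rot": TCP orientation; "ft_force": force on the tool from outside, world axes, zero at the start; "moment": the same for the moment, N m; "grip_width": finger opening in m; "grip_force": force on a finger pad.
Only numpy, scipy, OpenCV 4.12 (cv2) and the standard library are available. Lean on these libraries where they do the work, as an engineer would, in place of code of your own. Each camera call takes 0.05 s, during which the arm holds its last target. There are 200 camera calls.

## Task

Take the largest of the three white stoppers from the steel tray and set it fully home in the open neck of the flask, upright, and let go of it. Then, with the flask closed, take the knob of the glass syringe beside it and draw the plunger straight up by 50 mm, to the bold middle line of the barrel and not far past it, without forcing it sideways. Finish while still holding the plunger there, as it sinks back if let go, and leave the other stoppers and everything else on the bench where they stand.

Things in the scene. Friction and masses are not known exactly. Their poses are not given: they have to be found in the camera images.
- stopper_center (a point): Centre, half-way up, of the largest stopper: white plastic, loose, about 45 g, 50 mm tall, upright, narrow end down, in any of the tray's three places. Starts 28 mm above the bench. Head 44 mm across, 22 mm tall, from 3 to 25 mm above this point; below it a tapered plug, 29 mm across under the head, 23 mm at the foot, 25 mm below this point. z points up through the head.
- stopper_mid_center (a point): Centre of the middle-sized stopper, not wanted: 40 mm tall, head 30 mm across. In the same tray.
- stopper_small_center (a point): Centre of the smallest stopper, not wanted: 30 mm tall, head 22 mm across. In the same tray.
- neck (a point): Centre of the open mouth of the fixed conical clear-glass flask, at its rim, 147 mm above the bench. Neck upright, 38 mm outside, bore 32 mm, straight for 37 mm down. z up; y points level from the flask to the syringe, whose axis is 130 mm away. With the stopper home the underside of its head rests on the rim and stopper_center is 3 mm below this point.
- barrel (a point): Centre of the upper rim of the upright, fixed clear-glass syringe barrel, 154 mm above the bench. Bore 27 mm, 104 mm deep; flange 44 mm across at the rim; thin lines every 10 mm up from its inner floor, the bold one at 50 mm, which the plunger's lower end then meets. z up along the bore. The column beside the barrel (away from the flask) reaches only 134 mm above the bench.
- plunger_knob (a point): Centre of the knob of the frosted-glass plunger, loose in the barrel, about 110 g, 1 mm play all round; sinks by its own weight. Knob round, 30 mm across, 16 mm tall; when fully down 22 mm of its 25 mm stem show between knob and rim, and this point is 30 mm above barrel (184 mm above the bench); 80 mm above it when drawn up by 50 mm. z up.
- jar: Capped specimen jar, 48 mm across, 62 mm tall, standing on the bench in front of the base plate (on the robot's side); leave alone. Origin under its centre.
- label_roll: Roll of paper labels, 84 mm across, 50 mm tall, lying flat on the bench; leave alone. Origin under its centre.
- marker: Marker pen, 135 mm long, 18 mm thick, lying on the bench in front of the tray; leave alone. Origin under its centre.
- scanner: Dark hand-held barcode scanner lying on its side, 66 mm high, about 120 x 140 mm; leave alone. Origin under its head.
- station: The sampling station: grey base plate, 110 x 250 mm, 12 mm thick, that carries the fixed flask and syringe barrel. Origin under the plate's centre, on the bench, midway between flask and syringe, which stand 65 mm to its -y and +y; z up.
- tray: Open steel tray, fixed, 120 (x) x 260 mm (y), floor 3 mm thick, walls 12 mm high; three stoppers stand in it about 80 mm apart along y. Origin under its centre.
Mind the look-alikes: they are no part of the job. What is shaped like the part that bears plunger_knob but red is not meant.

How it is judged:
On the way:
1. the largest stopper is fully home in the flask neck and let go, the plunger still down (z of stopper_center in the frame of neck between -0.01 and 0 m and horizontal distance between stopper_center and neck below 0.004 m and angle between stopper_center's own z axis and vertical below 0.09 rad and contact force between the fingers and stopper below 0.2 N and z of plunger_knob in the frame of barrel below 0.04 m), for 0.2 s.
At the end, for the whole second after the job is handed in: Largest stopper fully home in the flask neck (within 3 mm in height, 4 mm of the axis, 5 degrees), fingers off it; plunger drawn 44 to 56 mm out of the barrel, in line with the bore (3.4 degrees), at rest, held by the fingers (z of stopper_center in the frame of neck between -0.01 and 0 m and horizontal distance between stopper_center and neck below 0.004 m and angle between stopper_center's own z axis and vertical below 0.09 rad and contact force between the fingers and stopper below 0.2 N and z of plunger_knob in the frame of barrel between 0.074 and 0.086 m and horizontal distance between plunger_knob and barrel below 0.006 m and angle between plunger_knob's own z axis and vertical below 0.06 rad and contact force between the fingers and plunger above 2 N and linear speed of plunger below 0.01 m/s); the arm keeps its last pose, push and grip.
It fails at once if the plunger is drawn (by more than 12 mm) while the flask is not closed by its stopper (z of plunger_knob in the frame of barrel above 0.042 m and (z of stopper_center in the frame of neck above 0.004 m or horizontal distance between stopper_center and neck above 0.006 m)).
It fails at once if the plunger is drawn far past the line (more than 68 mm) (z of plunger_knob in the frame of barrel above 0.098 m).
It fails at once if the plunger is forced sideways or down in the glass barrel (more than 60 N) (contact force between plunger and station above 60 N).
It fails at once if another stopper is moved (distance of any of stopper_mid_center, stopper_small_center from where it was at the start of the episode above 0.025 m).
It fails at once if something else on the bench is moved (distance of any of jar, label_roll, marker, scanner from where it was at the start of the episode above 0.025 m).
It also fails if it takes over 54 s, if anything falls off the work surface, if the arm or the gripper's body presses on something with over 40 N, if the wrist force passes 120 N, or if a joint passes its speed limit or range.

## Working session

There is one attempt and no reset: what is moved stays moved. The work goes in short steps, Python scripts to look and compute and a tool call to move; the robot and the scene stay as the last step left them, time stands still between calls to the robot, and variables do not carry over. Pictures are saved under pics/ and viewed, at most 10 in all, crops included, and the job is handed in when it is done.

Besides the shell and the picture viewer there is one more tool, called after "Emit:" by a JSON object that holds its "name" and its "arguments", one argument or row to a line. drive_tool: Moves the arm, as the interface text tells. Its arguments: {"type":"object","properties":{"deltas":{"type":"array"},"gripper":{"type":"number"},"squeeze":{"type":"number"}},"required":["deltas"]}

```bash
ls; mkdir -p pics; python3 - <<'E'
from rig import sensors, eyes, ticket, robot
import cv2
o=sensors.get_obs(); print(o); print(robot.tip_reach)
for n in("side","top"):
    c=eyes.camera(n); print({k:v for k,v in c.items() if k!="img"})
    cv2.imwrite(f"pics/{n}0.png",c["img"][...,::-1])
E
```

```text
pics
{'time': 0.0, 'q': array([-1.45050251e+00,  5.28490460e-01,  1.43386956e+00, -4.02426505e-05,
        1.18139592e+00, -1.78488713e-01]), 'joint_velocities': array([ 5.31672740e-04, -1.03202280e-03, -1.06716971e-03, -3.24506305e-04,
       -4.05421745e-05,  7.45072529e-04]), 'joint_torque': array([ 3.62959790e-04, -4.40043640e+01, -1.76593351e+01,  6.32353686e-02,
        5.83069073e-02, -1.73220487e-04]), 'position': array([ 0.18391577, -0.59662427,  0.24356707]), 'tool_rot': array([ 9.88860144e-01,  1.48843692e-01,  1.28697523e-05, -1.08172551e-03]), 'ft_force': array([0.54603459, 0.3300732 , 0.47348687]), 'moment': array([ 0.00871936,  0.00261794, -0.01075474]), 'grip_force': 0.0, 'grip_width': 0.08718787818891889}
0.022
{'fov_y': 47.33118815315739, 'cx': 324.82680145638324, 'cy': 198.3053293777873, 'xyz': array([0.20075448, 0.87120971, 1.17465929]), 'attitude': array([-0.07725767,  0.32469254,  0.91927567, -0.20865821])}
{'fov_y': 53.92852431582979, 'cx': 324.5795277052615, 'cy': 197.83133434353715, 'xyz': array([0.43419512, 0.09803147, 1.161006  ]), 'attitude': array([-0.06237509,  0.05054426,  0.70862299, -0.70100506])}
```

View pics/side0.png

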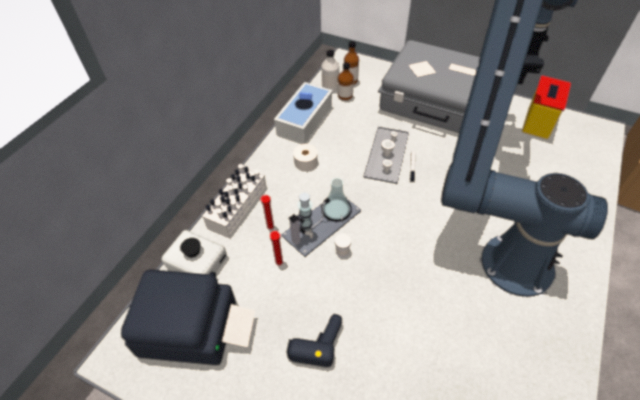

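View pics/top0.png

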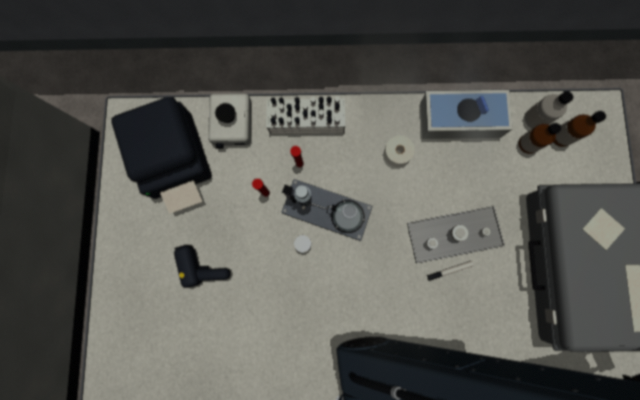

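Top view: tray at (455,235) with three white stoppers at about (432,244), (460,233) and (486,232). The middle one looks largest. The station is at (327,210), with the flask at (347,215) and the syringe at (302,193). Two red look-alikes stand at (260,186) and (297,155). I'll enlarge both views to confirm.

```bash
cat > h.py <<'E'
import numpy as np, cv2
from scipy.spatial.transform import Rotation as R
from rig import sensors, eyes, ticket, robot
def ray(c,u,v):
    f=c["img"].shape[0]/2/np.tan(np.radians(c["fov_y"])/2)
    d=R.from_quat(c["attitude"]).apply([(u-c["cx"])/f,-(v-c["cy"])/f,-1.])
    return np.array(c["xyz"]),d
def plane(c,u,v,z):
    p,d=ray(c,u,v); return p+d*(z-p[2])/d[2]
def proj(c,P):
    f=c["img"].shape[0]/2/np.tan(np.radians(c["fov_y"])/2)
    q=R.from_quat(c["attitude"]).inv().apply(np.asarray(P)-c["xyz"])
    return c["cx"]-f*q[...,0]/q[...,2], c["cy"]+f*q[...,1]/q[...,2]
def cross(c1,uv1,c2,uv2):
    p,d=ray(c1,*uv1);q,e=ray(c2,*uv2)
    s=np.linalg.lstsq(np.c_[d,-e],q-p,rcond=None)[0]
    a,b=p+s[0]*d,q+s[1]*e
    return (a+b)/2,np.linalg.norm(a-b)
E
python3 - <<'E'
from h import *
t=eyes.camera("top");s=eyes.camera("side")
def blobs(c,box,thr):
    x0,y0,x1,y1=box; g=c["img"][y0:y1,x0:x1].min(2)
    n,_,st,ce=cv2.connectedComponentsWithStats((g>thr).astype(np.uint8))
    for i in range(1,n):
        if 15<st[i,4]<900: print(ce[i]+[x0,y0],st[i,2:])
    print(np.percentile(g,[5,50,90,98]))
blobs(t,(415,218,496,256),140)
blobs(s,(372,128,404,178),140)
A=cv2.resize(t["img"][170:270,275:510],None,fx=3.4,fy=3.4,interpolation=cv2.INTER_CUBIC)
B=cv2.resize(s["img"][170:260,270:370],None,fx=2.6,fy=2.6,interpolation=cv2.INTER_CUBIC)
C=cv2.resize(s["img"][120:190,350:430],None,fx=3.3,fy=3.3,interpolation=cv2.INTER_CUBIC)
W=np.zeros((600,800,3),np.uint8);W[:340,:799]=A[:340,:799];W[345:345+B.shape[0],:B.shape[1]]=B;W[345:345+C.shape[0],400:400+C.shape[1]]=C
cv2.imwrite("pics/crop.png",W[...,::-1])
for n,u,v,z in(("flask",347,215,.05),("syr",302,190,.184),("st",460,233,.05),("station",327,210,.012),("jar",303,243,.06)): print(n,plane(t,u,v,z))
E
```

```text
[460.8045977  231.91954023] [14 14 87]
[433.8        242.25714286] [ 9 10 35]
[ 87. 112. 134. 145.]
[125.  180.  213.1 224. ]
flask [0.56328286 0.05261626 0.05      ]
syr [0.6125828 0.1705918 0.184    ]
st [ 0.50887325 -0.26316104  0.05      ]
station [0.58318508 0.10965292 0.012     ]
jar [0.48500925 0.17704801 0.06      ]
```

View pics/crop.png

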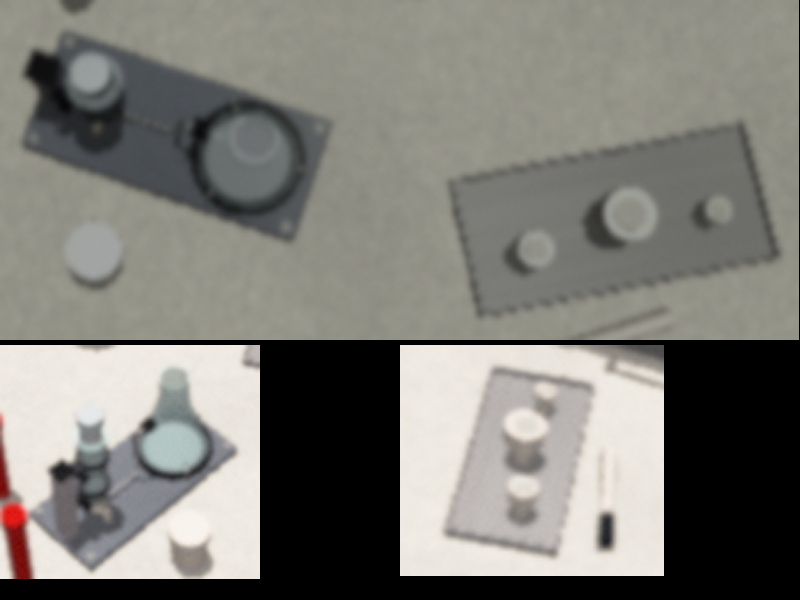

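The largest stopper is confirmed as the middle one, top image ≈(460.5,232.5), with a head about 17 px across. The ones at (433,243) and (486,231) are smaller. The flask mouth is at top (349.4,210.6) and the frosted knob at (301.5,191.5). The rods at (260,186) and (297,155) are red and off the base plate, so they aren't part of the job.

```bash
python3 - <<'E'
from h import *
t=eyes.camera("top");s=eyes.camera("side")
T=lambda x,y:(275+x/3.4-.35,170+y/3.4-.35)
S=lambda x,y:(270+x/2.6-.3,170+(y-345)/2.6-.3)
C=lambda x,y:(350+(x-400)/3.3-.35,120+(y-345)/3.3-.35)
np.set_printoptions(precision=4,suppress=True)
cs=[plane(t,*T(*p),.012) for p in((67,33),(330,122),(292,240),(23,146))]
print("plate",cs,np.mean(cs,0))
ax=(cs[0]+cs[3]-cs[1]-cs[2])[:2];L=np.linalg.norm(ax)/2;ax/=2*L;print("len",L,"y axis",ax,"yaw",np.arctan2(-ax[0],ax[1]))
m=np.mean(cs,0)[:2];print("flask by plate",m-.065*ax,"syr",m+.065*ax)
for n,a,z,b in(("mouth",T(253,138),.147,S(174,375)),("knobtop",T(90,73),.192,S(90,413)),("stoptop",T(630,214),.053,C(525,425))):
    print(n,"plane",plane(t,*a,z),"side plane",plane(s,*b,z),"cross",*cross(t,a,s,b))
print("rim",plane(t,*T(95,82),.154))
print("mid",plane(t,*T(535,249),.043),"small",plane(t,*T(718,209),.033))
tc=[plane(t,*T(*p),.012) for p in((450,180),(742,124),(776,257),(480,315))];print("tray",np.mean(tc,0))
o=sensors.get_obs();print(o["position"],R.from_quat(o["tool_rot"]).as_matrix())
E
```

```text
plate [array([0.6766, 0.2062, 0.012 ]), array([ 0.5949, -0.0222,  0.012 ]), array([0.4935, 0.0131, 0.012 ]), array([0.5771, 0.2442, 0.012 ])] [0.5855 0.1103 0.012 ]
len 0.2441047318224026 y axis [0.3385 0.941 ] yaw -0.34527878430799275
flask by plate [0.5635 0.0492] syr [0.6075 0.1715]
mouth plane [0.5644 0.051  0.147 ] side plane [0.5644 0.0503 0.147 ] cross [0.5642 0.051  0.1479] 0.0002331232573703165
knobtop plane [0.6083 0.1722 0.192 ] side plane [0.607  0.1738 0.192 ] cross [0.6083 0.1723 0.1898] 0.0007299968358437033
stoptop plane [ 0.5098 -0.2621  0.053 ] side plane [ 0.5095 -0.2583  0.053 ] cross [ 0.5105 -0.2637  0.0478] 0.0007568670523351612
rim [0.6081 0.1713 0.154 ]
mid [ 0.4824 -0.1853  0.043 ] small [ 0.5146 -0.3421  0.033 ]
tray [ 0.509 -0.26   0.012]
[ 0.184  -0.5971  0.2442] [[ 0.9557  0.2944 -0.0001]
 [ 0.2944 -0.9557  0.0007]
 [ 0.0001 -0.0007 -1.    ]]
```

Emit:
{"name": "drive_tool", "arguments": {
  "deltas": [
    [[0, 0, -20, 0, 0, -0.12], [0, 0, -20, 0, 0, -0.12], [0, 0, -20, 0, 0, -0.12], [0, 0, 0, 0, 0, -0.12], [0, 0, 0, 0, 0, -0.12], [0, 0, 0, 0, 0, -0.12], [0, 0, 0, 0, 0, -0.12], [0, 0, 0, 0, 0, -0.12]]
  ],
  "gripper": 75,
  "squeeze": 20
}}

```text
time: 0.97
position: [0.184, -0.5971, 0.3046]
tool_rot: [0.807, 0.591, 0.0, -0.0]
ft_force: [-0.0, -1.1, -0.2]
grip_width: 0.0654
grip_force: 0.0
```

Emit:
{"name": "drive_tool", "arguments": {
  "deltas": [
    [[0, 0, 0, 0, 0, -0.12], [0, 0, 0, 0, 0, -0.12], [0, 0, 0, 0, 0, -0.12], [0, 0, 0, 0, 0, -0.12], [0, 0, 0, 0, 0, 0]]
  ]
}}

```text
time: 1.38
position: [0.184, -0.5972, 0.3044]
tool_rot: [0.645, 0.765, 0.0, -0.0]
ft_force: [-0.3, -0.4, 0.3]
grip_width: 0.0654
grip_force: 0.0
```

```bash
cat >> h.py <<'E'
def go(P):
    o=sensors.get_obs();r=R.from_quat(o["tool_rot"])
    print("t",o["time"],"pos",o["position"].round(4),"tool-shift mm",(r.inv().apply(np.array(P)-o["position"])*1000).round(1))
    m=r.as_matrix();print("y axis deg",np.degrees(np.arctan2(m[1,1],m[0,1])).round(1),"rotvec to vertical(tool)",np.cross(m.T@[0,0,1.],[0,0,-1.]).round(4),"q",o["q"].round(2),"w",o["grip_width"],o["grip_force"],o["ft_force"].round(2))
E
python3 -c "
from h import *
go([.5095,-.261,.13])"
```

```text
t 1.3833 pos [ 0.184  -0.5972  0.3044] tool-shift mm [276.2 377.7 174.5]
y axis deg 9.7 rotvec to vertical(tool) [-0.      0.0002  0.    ] q [-1.45  0.47  1.36  0.    1.31 -1.62] w 0.06535674011856256 0.0 [-0.25 -0.45  0.26]
```

Emit:
{"name": "drive_tool", "arguments": {
  "deltas": [
    [[17.3, 23.6, 0, 0, 0, 0], [17.3, 23.6, 0, 0, 0, 0], [17.3, 23.6, 0, 0, 0, 0], [17.3, 23.6, 0, 0, 0, 0], [17.3, 23.6, 0, 0, 0, 0], [17.3, 23.6, 0, 0, 0, 0], [17.3, 23.6, 0, 0, 0, 0], [17.3, 23.6, 0, 0, 0, 0]]
  ]
}}

```text
time: 2.05
position: [0.3478, -0.4281, 0.3046]
tool_rot: [0.647, 0.763, 0.0, 0.0]
ft_force: [1.2, -0.3, -0.6]
grip_width: 0.0653
grip_force: 0.0
```

Emit:
{"name": "drive_tool", "arguments": {
  "deltas": [
    [[17.3, 23.6, 0, 0, 0, 0], [17.3, 23.6, 20, 0, 0, 0], [17.3, 23.6, 20, 0, 0, 0], [17.3, 23.6, 20, 0, 0, 0], [17.3, 23.6, 20, 0, 0, 0], [17.3, 23.6, 20, 0, 0, 0], [17.3, 23.6, 20, 0, 0, 0], [17.3, 23.6, 20, 0, 0, 0]]
  ]
}}

```text
time: 2.72
position: [0.5109, -0.2602, 0.1637]
tool_rot: [0.647, 0.763, 0.0, 0.0]
ft_force: [-0.3, -1.1, 0.7]
grip_width: 0.0651
grip_force: 0.0
```

Emit:
{"name": "drive_tool", "arguments": {
  "deltas": [
    [[0, 0, 30, 0, 0, 0], [0, 0, 0, 0, 0, 0]]
  ]
}}

```text
time: 2.88
position: [0.5082, -0.2577, 0.1298]
tool_rot: [0.645, 0.764, -0.0, -0.005]
ft_force: [-0.6, 0.7, 0.3]
grip_width: 0.0653
grip_force: 0.0
```

```bash
python3 - <<'E'
from h import *
go([.5095,-.261,.049])
t=eyes.camera("top");s=eyes.camera("side")
A=cv2.resize(t["img"][190:270,410:510],None,fx=4,fy=4,interpolation=cv2.INTER_CUBIC)
B=cv2.resize(s["img"][100:190,340:430],None,fx=4,fy=4,interpolation=cv2.INTER_CUBIC)
W=np.zeros((360,770,3),np.uint8);W[:320,:400]=A;W[:,405:765]=B
cv2.imwrite("pics/c2.png",W[...,::-1])
E
```

```text
t 2.8833 pos [ 0.5082 -0.2577  0.1298] tool-shift mm [-4.1  1.3 80.8]
y axis deg 9.6 rotvec to vertical(tool) [0.0068 0.0074 0.    ] q [-0.67  0.61  1.67 -0.    0.87 -0.83] w 0.0652601606206356 0.0 [-0.61  0.72  0.28]
```

View pics/c2.png

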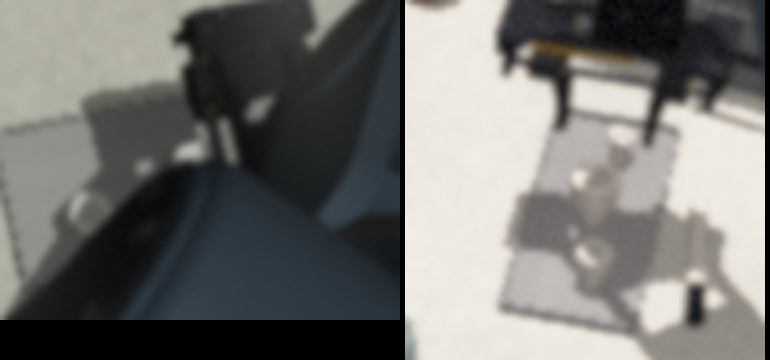

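The fingers straddle the largest stopper; in the side view the fingers are at x≈563 and 650 and the head at (595,185). Descending now.

Emit:
{"name": "drive_tool", "arguments": {
  "deltas": [
    [[0, 0, 15, 0, 0, 0], [0, 0, 15, 0, 0, 0], [0, 0, 10, 0, 0, 0], [0, 0, 0, 0, 0, 0], [0, 0, 0, 0, 0, 0]]
  ]
}}

```text
time: 3.4
position: [0.51, -0.2622, 0.0954]
tool_rot: [0.646, 0.763, -0.0, 0.0]
ft_force: [-0.2, 0.2, -0.4]
grip_width: 0.0652
grip_force: 0.0
```

```bash
python3 -c "
from h import *
go([.5095,-.261,.049])"
```

```text
t 3.4 pos [ 0.51   -0.2622  0.0954] tool-shift mm [ 1.3 -0.3 46.4]
y axis deg 9.5 rotvec to vertical(tool) [-0.0006 -0.0007 -0.    ] q [-0.67  0.67  1.68 -0.    0.79 -0.84] w 0.06519843487659668 0.0 [-0.17  0.15 -0.43]
```

Emit:
{"name": "drive_tool", "arguments": {
  "deltas": [
    [[1.3, 0, 10, 0, 0, 0], [0, 0, 12, 0, 0, 0], [0, 0, 12, 0, 0, 0], [0, 0, 8, 0, 0, 0], [0, 0, 4, 0, 0, 0], [0, 0, 0, 0, 0, 0], [0, 0, 0, 0, 0, 0]]
  ]
}}

```text
time: 3.98
position: [0.5097, -0.2598, 0.048]
tool_rot: [0.645, 0.764, 0.0, -0.0]
ft_force: [-0.1, -0.4, -1.3]
grip_width: 0.0655
grip_force: 0.0
```

Emit:
{"name": "drive_tool", "arguments": {
  "deltas": [
    [[0, 0, 0, 0, 0, 0], [0, 0, 0, 0, 0, 0], [0, 0, 0, 0, 0, 0], [0, 0, 0, 0, 0, 0], [0, 0, 0, 0, 0, 0], [0, 0, 0, 0, 0, 0], [0, 0, 0, 0, 0, 0], [0, 0, 0, 0, 0, 0]]
  ],
  "gripper": 20,
  "squeeze": 20
}}

```text
time: 4.65
position: [0.51, -0.2601, 0.0489]
tool_rot: [0.645, 0.764, 0.0, 0.0]
ft_force: [-0.4, 0.6, 3.0]
grip_width: 0.0431
grip_force: 20.0
```

```bash
python3 -c "
from h import *
go([.5643,.0505,.22])"
```

```text
t 4.65 pos [ 0.51   -0.2601  0.0489] tool-shift mm [ 297.1  105.6 -171.2]
y axis deg 9.6 rotvec to vertical(tool) [-0.0005 -0.0005 -0.    ] q [-0.67  0.74  1.7   0.    0.69 -0.83] w 0.0430662408756167 19.995402437634766 [-0.42  0.55  2.99]
```

Emit:
{"name": "drive_tool", "arguments": {
  "deltas": [
    [[0, 0, -12, 0, 0, 0], [0, 0, -25, 0, 0, 0], [0, 0, -25, 0, 0, 0], [0, 0, -25, 0, 0, 0], [0, 0, -25, 0, 0, 0], [0, 0, -25, 0, 0, 0], [0, 0, -20, 0, 0, 0], [0, 0, -14, 0, 0, 0]]
  ]
}}

```text
time: 5.32
position: [0.5101, -0.2602, 0.2225]
tool_rot: [0.645, 0.764, 0.0, 0.002]
ft_force: [-0.6, 0.3, -0.3]
grip_width: 0.0433
grip_force: 20.0
```

Emit:
{"name": "drive_tool", "arguments": {
  "deltas": [
    [[15, 5, 0, 0, 0, 0], [24, 8, 0, 0, 0, 0], [24, 9, 0, 0, 0, 0], [24, 9, 0, 0, 0, 0], [24, 9, 0, 0, 0, 0], [24, 9, 0, 0, 0, 0], [24, 9, 0, 0, 0, 0], [24, 9, 0, 0, 0, 0]]
  ]
}}

```text
time: 5.98
position: [0.5441, -0.0657, 0.2187]
tool_rot: [0.645, 0.764, -0.0, -0.001]
ft_force: [0.6, -0.2, -0.8]
grip_width: 0.0434
grip_force: 20.0
```

Emit:
{"name": "drive_tool", "arguments": {
  "deltas": [
    [[24, 9, 0, 0, 0, 0], [24, 9, 0, 0, 0, 0], [24, 8, 0, 0, 0, 0], [20, 6, 0, 0, 0, 0], [14, 4, 0, 0, 0, 0], [8, 3, 0, 0, 0, 0], [0, 0, 0, 0, 0, 0], [0, 0, 0, 0, 0, 0]]
  ]
}}

```text
time: 6.65
position: [0.564, 0.051, 0.2191]
tool_rot: [0.645, 0.764, -0.001, -0.0]
ft_force: [-0.6, -0.6, -0.0]
grip_width: 0.0433
grip_force: 20.0
```

```bash
python3 - <<'E'
from h import *
go([.5643,.0505,.197])
t=eyes.camera("top");s=eyes.camera("side")
A=cv2.resize(t["img"][150:250,290:400],None,fx=3.5,fy=3.5,interpolation=cv2.INTER_CUBIC)
B=cv2.resize(s["img"][130:230,280:390],None,fx=3.5,fy=3.5,interpolation=cv2.INTER_CUBIC)
cv2.imwrite("pics/c3.png",np.hstack([A,B])[...,::-1])
E
```

```text
t 6.65 pos [0.564  0.051  0.2191] tool-shift mm [-0.6  0.2 22.1]
y axis deg 9.7 rotvec to vertical(tool) [ 0.0013 -0.      0.    ] q [-0.11  0.48  1.61 -0.    1.05 -0.28] w 0.04326175594680107 19.998989808373153 [-0.62 -0.61 -0.03]
```

View pics/c3.png

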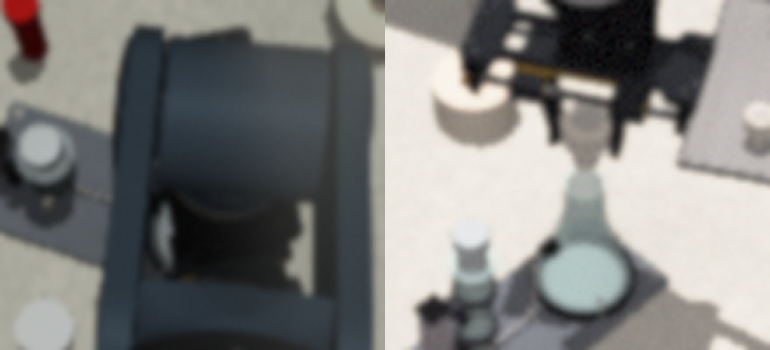

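The stopper hangs upright between the fingers, with its foot at crop (585,165) directly over the flask mouth at (584,175). Lowering in two stages with a force check.

Emit:
{"name": "drive_tool", "arguments": {
  "deltas": [
    [[0, 0, 8, 0, 0, 0], [0, 0, 8, 0, 0, 0], [0, 0, 8, 0, 0, 0], [0, 0, 6, 0, 0, 0], [0, 0, 4, 0, 0, 0], [0, 0, 0, 0, 0, 0]]
  ]
}}

```text
time: 7.25
position: [0.5638, 0.0504, 0.1841]
tool_rot: [0.645, 0.764, -0.001, -0.001]
ft_force: [0.8, 0.1, 0.2]
grip_width: 0.0434
grip_force: 20.0
```

```bash
python3 -c "
from h import *
go([.5643,.0505,.165])
s=eyes.camera('side')
for P in ([.5643,.0508,.147],[.5641,.0509,.209]):
    print(proj(s,np.array(P)))
cv2.imwrite('pics/c4.png',cv2.resize(s['img'][140:220,295:375],None,fx=7,fy=7,interpolation=cv2.INTER_CUBIC)[...,::-1])"
```

```text
t 7.25 pos [0.5638 0.0504 0.1841] tool-shift mm [-0.   0.5 19.1]
y axis deg 9.6 rotvec to vertical(tool) [0.0027 0.0008 0.    ] q [-0.11  0.53  1.64  0.    0.98 -0.28] w 0.043427948698168094 19.998991722241044 [0.76 0.13 0.23]
(np.float64(336.5686098948868), np.float64(181.3601536336386))
(np.float64(336.9066845653803), np.float64(167.24286857369611))
```

View pics/c4.png

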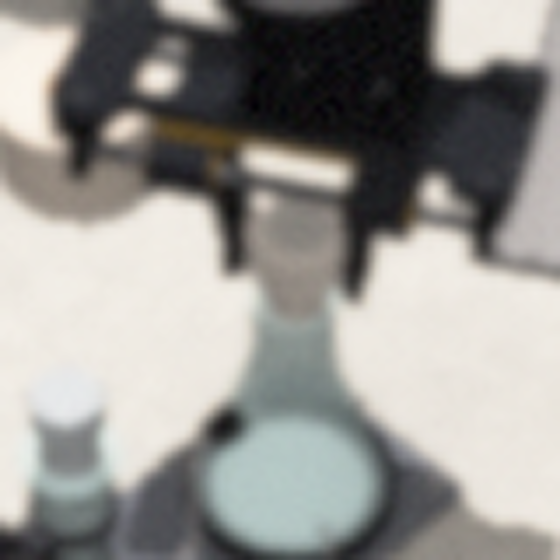

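The plug foot is inside the mouth (crop (295,310)) with no contact force, so I'll continue home.

Emit:
{"name": "drive_tool", "arguments": {
  "deltas": [
    [[0, 0, 5, 0, 0, 0], [0, 0, 5, 0, 0, 0], [0, 0, 4, 0, 0, 0], [0, 0, 3, 0, 0, 0], [0, 0, 1, 0, 0, 0], [0, 0, 0, 0, 0, 0], [0, 0, 0, 0, 0, 0]]
  ]
}}

```text
time: 7.88
position: [0.5647, 0.0506, 0.1676]
tool_rot: [0.645, 0.764, 0.0, 0.0]
ft_force: [0.5, -0.4, 0.3]
grip_width: 0.0434
grip_force: 20.0
```

Emit:
{"name": "drive_tool", "arguments": {
  "deltas": [
    [[0, 0, 1.5, 0, 0, 0], [0, 0, 1.5, 0, 0, 0], [0, 0, 0.5, 0, 0, 0], [0, 0, 0, 0, 0, 0], [0, 0, 0, 0, 0, 0]]
  ]
}}

```text
time: 8.3
position: [0.5649, 0.0506, 0.1649]
tool_rot: [0.645, 0.764, 0.0, 0.0]
ft_force: [-0.9, 0.3, 6.4]
grip_width: 0.0433
grip_force: 20.0
```

Seated (6 N at the expected height). Releasing.

Emit:
{"name": "drive_tool", "arguments": {
  "deltas": [
    [[0, 0, 0, 0, 0, 0], [0, 0, 0, 0, 0, 0], [0, 0, 0, 0, 0, 0], [0, 0, 0, 0, 0, 0], [0, 0, 0, 0, 0, 0], [0, 0, 0, 0, 0, 0]]
  ],
  "gripper": 75
}}

```text
time: 8.8
position: [0.5646, 0.0506, 0.1638]
tool_rot: [0.645, 0.764, -0.0, -0.0]
ft_force: [0.3, -0.1, 0.4]
grip_width: 0.0643
grip_force: 0.0
```

Emit:
{"name": "drive_tool", "arguments": {
  "deltas": [
    [[0, 0, -6, 0, 0, 0], [0, 0, -12, 0, 0, 0], [0, 0, -15, 0, 0, 0], [0, 0, -20, 0, 0, 0], [0, 0, -20, 0, 0, 0], [0, 0, -12, 0, 0, 0], [0, 0, 0, 0, 0, 0]]
  ]
}}

```text
time: 9.38
position: [0.5666, 0.0505, 0.2525]
tool_rot: [0.645, 0.764, 0.002, 0.003]
ft_force: [0.1, -0.3, 0.1]
grip_width: 0.0653
grip_force: 0.0
```

```bash
python3 -c "
from h import *
go([.608,.172,.25])
s=eyes.camera('side')
cv2.imwrite('pics/c5.png',cv2.resize(s['img'][140:240,285:375],None,fx=6,fy=6,interpolation=cv2.INTER_CUBIC)[...,::-1])"
```

```text
t 9.3833 pos [0.5666 0.0505 0.2525] tool-shift mm [112.9  61.2   2.7]
y axis deg 9.6 rotvec to vertical(tool) [-0.0067 -0.0019 -0.    ] q [-0.11  0.44  1.57  0.    1.12 -0.28] w 0.06533240342312027 0.0 [ 0.12 -0.31  0.1 ]
```

View pics/c5.png

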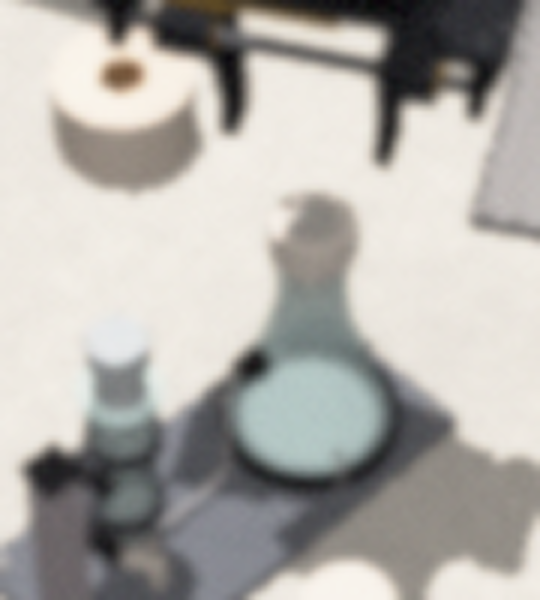

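The stopper stands home in the neck, head at crop (313,235). The clear plunger knob is at (118,340), still down. Moving above the knob.

Emit:
{"name": "drive_tool", "arguments": {
  "deltas": [
    [[8, 4, 0, 0, 0, 0], [18, 10, 0, 0, 0, 0], [22, 12, 0, 0, 0, 0], [22, 12, 0, 0, 0, 0], [20, 12, 0, 0, 0, 0], [14, 8, 0, 0, 0, 0], [9, 5, 0, 0, 0, 0], [0, 0, 0, 0, 0, 0]]
  ],
  "gripper": 65,
  "squeeze": 10
}}

```text
time: 10.1
position: [0.6079, 0.1745, 0.248]
tool_rot: [0.644, 0.765, -0.0, -0.001]
ft_force: [-0.6, 0.3, -1.1]
grip_width: 0.0565
grip_force: 0.0
```

Emit:
{"name": "drive_tool", "arguments": {
  "deltas": [
    [[0, 0, 5, 0, 0, 0], [0, 0, 5, 0, 0, 0], [0, 0, 0, 0, 0, 0], [0, 0, 0, 0, 0, 0]]
  ]
}}

```text
time: 10.43
position: [0.6072, 0.1714, 0.2384]
tool_rot: [0.646, 0.763, -0.001, -0.001]
ft_force: [-0.5, 0.1, 0.5]
grip_width: 0.0563
grip_force: 0.0
```

```bash
python3 -c "
from h import *
go([.608,.1725,.188])
t=eyes.camera('top');s=eyes.camera('side')
A=cv2.resize(t['img'][150:240,260:350],None,fx=4.4,fy=4.4,interpolation=cv2.INTER_CUBIC)
B=cv2.resize(s['img'][150:240,265:355],None,fx=4.4,fy=4.4,interpolation=cv2.INTER_CUBIC)
cv2.imwrite('pics/c6.png',np.hstack([A,B])[...,::-1])"
```

```text
t 10.4333 pos [0.6072 0.1714 0.2384] tool-shift mm [ 0.9  1.  50.4]
y axis deg 9.5 rotvec to vertical(tool) [ 0.0019 -0.0001  0.    ] q [ 0.1   0.54  1.42 -0.    1.18 -0.07] w 0.05629725406763534 0.0 [-0.46  0.15  0.46]
```

View pics/c6.png

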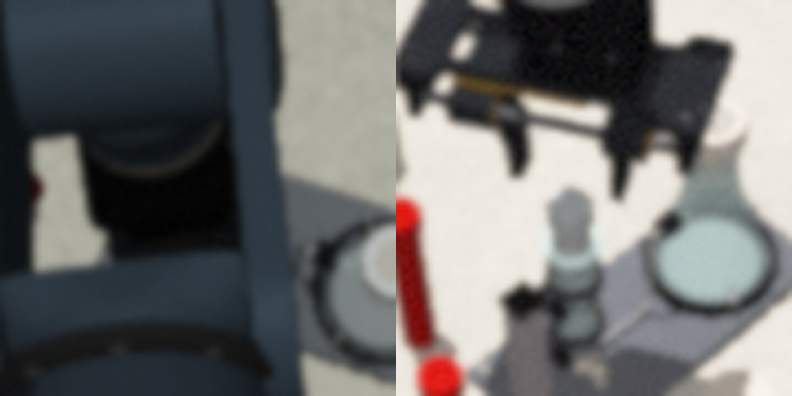

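The knob, crop (571,200), lies between the fingers at (517,160) and (620,185). Descending to it and gripping lightly.

Emit:
{"name": "drive_tool", "arguments": {
  "deltas": [
    [[0.9, 0.7, 8, 0, 0, 0], [0, 0, 10, 0, 0, 0], [0, 0, 10, 0, 0, 0], [0, 0, 10, 0, 0, 0], [0, 0, 7, 0, 0, 0], [0, 0, 4, 0, 0, 0], [0, 0, 1, 0, 0, 0], [0, 0, 0, 0, 0, 0]]
  ]
}}

```text
time: 11.2
position: [0.6083, 0.1736, 0.1885]
tool_rot: [0.645, 0.764, -0.0, -0.0]
ft_force: [-0.9, 0.1, -0.0]
grip_width: 0.0566
grip_force: 0.0
```

Emit:
{"name": "drive_tool", "arguments": {
  "deltas": [
    [[0, 0, 0, 0, 0, 0], [0, 0, 0, 0, 0, 0], [0, 0, 0, 0, 0, 0], [0, 0, 0, 0, 0, 0], [0, 0, 0, 0, 0, 0], [0, 0, 0, 0, 0, 0], [0, 0, 0, 0, 0, 0], [0, 0, 0, 0, 0, 0]]
  ],
  "gripper": 15,
  "squeeze": 10
}}

```text
time: 11.87
position: [0.6086, 0.1736, 0.1893]
tool_rot: [0.645, 0.764, 0.0, 0.0]
ft_force: [0.5, -0.0, 1.8]
grip_width: 0.0297
grip_force: 10.0
```

```bash
python3 -c "
from h import *
go([.608,.1725,.238])"
```

```text
t 11.8667 pos [0.6086 0.1736 0.1893] tool-shift mm [ -0.9  -0.7 -48.7]
y axis deg 9.6 rotvec to vertical(tool) [-0.0006 -0.     -0.    ] q [ 0.1   0.6   1.46  0.    1.08 -0.07] w 0.029658341858115625 9.999294360168278 [ 0.49 -0.01  1.77]
```

Emit:
{"name": "drive_tool", "arguments": {
  "deltas": [
    [[0, 0, -2, 0, 0, 0], [0, 0, -3, 0, 0, 0], [0, 0, -4, 0, 0, 0], [0, 0, -4, 0, 0, 0], [0, 0, -4, 0, 0, 0], [0, 0, -4, 0, 0, 0], [0, 0, -3, 0, 0, 0], [0, 0, -1, 0, 0, 0]]
  ]
}}

```text
time: 12.53
position: [0.6088, 0.1736, 0.2149]
tool_rot: [0.645, 0.764, 0.001, 0.0]
ft_force: [0.2, 0.1, -1.4]
grip_width: 0.0298
grip_force: 10.0
```

```bash
python3 -c "
from h import *
go([.6086,.1736,.2393])"
```

```text
t 12.5333 pos [0.6088 0.1736 0.2149] tool-shift mm [  0.   -0.1 -24.4]
y axis deg 9.6 rotvec to vertical(tool) [-0.0014 -0.0001 -0.    ] q [ 0.1   0.57  1.44  0.    1.13 -0.07] w 0.029816757247729735 10.000328065361828 [ 0.18  0.1  -1.36]
```

Emit:
{"name": "drive_tool", "arguments": {
  "deltas": [
    [[0, 0, -3, 0, 0, 0], [0, 0, -4, 0, 0, 0], [0, 0, -4, 0, 0, 0], [0, 0, -4, 0, 0, 0], [0, 0, -4, 0, 0, 0], [0, 0, -4, 0, 0, 0], [0, 0, -2, 0, 0, 0], [0, 0, 0, 0, 0, 0]]
  ]
}}

```text
time: 13.2
position: [0.6088, 0.1736, 0.2398]
tool_rot: [0.645, 0.764, 0.001, 0.0]
ft_force: [-0.6, 0.0, -1.6]
grip_width: 0.0296
grip_force: 10.0
```

Emit:
{"name": "drive_tool", "arguments": {
  "deltas": [
    [[0, 0, 0, 0, 0, 0], [0, 0, 0, 0, 0, 0], [0, 0, 0, 0, 0, 0], [0, 0, 0, 0, 0, 0]]
  ]
}}

```text
time: 13.53
position: [0.6082, 0.1735, 0.2388]
tool_rot: [0.645, 0.764, -0.0, -0.0]
ft_force: [0.3, -0.8, -1.4]
grip_width: 0.0293
grip_force: 10.0
```

```bash
python3 -c "
from h import *
go([.6086,.1736,.2393])
s=eyes.camera('side')
cv2.imwrite('pics/c7.png',cv2.resize(s['img'][150:240,265:365],None,fx=6,fy=6,interpolation=cv2.INTER_CUBIC)[...,::-1])
for z in (.104,.154,.226,.242):
    u,v=proj(s,np.array([.6083,.1728,z])); print(z,(u-265)*6,(v-150)*6)"
```

```text
t 13.5333 pos [0.6082 0.1735 0.2388] tool-shift mm [ 0.   0.4 -0.5]
y axis deg 9.6 rotvec to vertical(tool) [0.0006 0.     0.    ] q [ 0.1   0.54  1.42 -0.    1.18 -0.07] w 0.029338002391615246 10.000290186144412 [ 0.25 -0.84 -1.39]
0.104 242.01030486750835 386.77477130826475
0.154 237.82783503804626 323.4474703458305
0.226 231.34631885874205 225.31001986421683
0.242 229.82604691150277 202.2913913807829
```

View pics/c7.png

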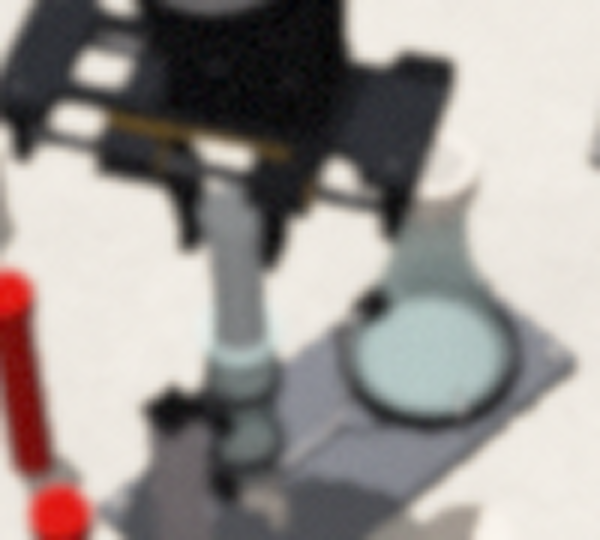

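The plunger is drawn straight up about 50 mm. Its knob is between the fingers at crop (230,210), matching the predicted 202–225 rows. The wrist carries its 1.4 N weight at steady grip, and the stopper is home at (447,175). Handing in.

```bash
python3 -c "
from rig import ticket
print(ticket.hand_in())"
```

```text
the job is handed in; nothing more can be done
None
```

The largest stopper is fully home in the flask and released, and the plunger is drawn up about 50 mm and still held there at 10 N; I handed the job in at 13.5 s of robot time, but no verdict was returned.

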